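# Set the halftone film to the angle of the next ink

### The job

Set the halftone film on the round light stage to the angle of the next ink: the jar that stands on the sheet of paper next to the squeegee. Swing the orange clamp lever open to its stop, push the ring's black handle round until its pointer stands at the dot in that ink's colour, then swing the clamp lever back, fully home. Only push with the fingers, gently: grip and lift nothing, and leave jars and tools where they are.

Things in the scene. Friction and masses are not known exactly. Their poses are not given: they have to be found in the camera images.
- stage: The fixed round light stage: grey housing, 272 mm across, its aluminium deck 52 mm above the worktop; origin at the centre of its underside, z up. On it a black ring (177 mm across, top 60 mm above the worktop) with a glass and a striped film turns about the vertical axis through the origin.
- film_ring (a joint): Angle of the ring in rad, growing counter-clockwise seen from above; range -0.12 to 1.46. The pointer stands at the yellow dot at 0, the pale blue dot at 0.262 (15 degrees), the black dot at 0.785 (45 degrees), the pink dot at 1.309 (75 degrees). It stays where it is left; with the clamp open a push of about 3 N at the handle turns it, with the clamp home it is held fast against more than 15 N.
- ring_handle (a point): A point on the axis of the ring's upright black handle, 92 mm above the worktop and 98 mm from the ring's axis. The handle is round, 17 mm in diameter, and can be pushed from 78 to 110 mm above the worktop; it stands on a flat arm 15 mm wide (top 66 mm high) that ends in the pointer.
- mark_yellow (a point): Where ring_handle is when the pointer stands at the yellow dot (the dots themselves are flat on the deck, 128 mm from the axis).
- mark_blue (a point): Where ring_handle is when the pointer stands at the pale blue dot.
- mark_black (a point): Where ring_handle is when the pointer stands at the black dot.
- mark_pink (a point): Where ring_handle is when the pointer stands at the pink dot.
- clamp_lever (a joint): Angle of the orange clamp lever in rad: 0 is fully home (stop, ring held by the sprung pad), 1.22 is fully open (stop, pad clear of the ring); it opens counter-clockwise seen from above. The pad is clear of the ring above about 0.85. It stays where it is left; turning it takes 3 to 8 N at the handle.
- clamp_handle (a point): A point on the axis of the clamp lever's upright orange handle, 112 mm above the worktop and 50 mm from the lever's pivot. The handle is round, 17 mm in diameter, and can be pushed from 97 to 125 mm above the worktop; the flat lever arm below it has its top 92 mm above the worktop.
- clamp_pivot (a point): A point on the vertical axis of the clamp lever, at the height of clamp_handle; the clamp stands on the near left part of the deck (seen from the robot), 108 mm from the ring's axis, the scale and dots lie round the near right part.
- paper: Sheet of pale paper, 260 x 330 mm, flat on the worktop (3 mm thick) to the left; origin at its centre. Exactly one ink jar stands on it, in its right half (-y), with the green-bladed wooden squeegee in its left half.
- jar_pink: Ink jar with pink ink, blue lid, 94 mm across, 136 mm tall; origin at the centre of its underside.
- jar_yellow: Ink jar with yellow ink, blue lid, 94 mm across, 136 mm tall; origin at the centre of its underside.
- jar_blue: Ink jar with pale blue ink, blue lid, 94 mm across, 136 mm tall; origin at the centre of its underside.
- jar_black: Black ink jar with black lid, 91 mm across, 137 mm tall; origin at the centre of its underside.
- squeegee: Wooden squeegee with green blade, about 260 mm long, 30 mm high, lying on the paper; leave it.
- brush: Wooden paint brush, 200 mm long, 11 mm high, lying on the worktop left of the stage; leave it.
- marker: White marker with black cap, 130 mm long, 18 mm high, lying on the worktop; leave it.

How it is judged:
On the way, in this order (a step that is already met when the one before it is completed fails the run):
1. the clamp lever is swung open (value of joint clamp_lever above 0.95 rad), for 0.1 s.
2. with the clamp open, the ring's pointer is set to the dot of the next ink (within 3 degrees) (((horizontal distance between jar_yellow and paper below 0.22 m and value of joint film_ring between -0.052 and 0.052 rad) or (horizontal distance between jar_blue and paper below 0.22 m and value of joint film_ring between 0.2098 and 0.3138 rad) or (horizontal distance between jar_black and paper below 0.22 m and value of joint film_ring between 0.7334 and 0.8374 rad) or (horizontal distance between jar_pink and paper below 0.22 m and value of joint film_ring between 1.257 and 1.361 rad)) and value of joint clamp_lever above 0.85 rad and velocity of joint film_ring between -0.05 and 0.05 rad/s), for 0.3 s.
3. the clamp lever is back home with the pointer still at that dot (((horizontal distance between jar_yellow and paper below 0.22 m and value of joint film_ring between -0.052 and 0.052 rad) or (horizontal distance between jar_blue and paper below 0.22 m and value of joint film_ring between 0.2098 and 0.3138 rad) or (horizontal distance between jar_black and paper below 0.22 m and value of joint film_ring between 0.7334 and 0.8374 rad) or (horizontal distance between jar_pink and paper below 0.22 m and value of joint film_ring between 1.257 and 1.361 rad)) and value of joint clamp_lever below 0.15 rad), for 0.2 s.
At the end, for the whole second after the job is handed in: The pointer is within 3 degrees (0.052 rad) of the dot in the colour of the ink jar on the paper, the clamp lever is home (below 0.15 rad), and jars, squeegee, brush and marker are within 20 mm of where they were (all of step 3 and distance of each of jar_pink, jar_yellow, jar_blue, jar_black, squeegee, brush, marker from where it was at the start of the episode below 0.02 m); the robot touches nothing.
It fails at once if an ink jar is shifted or lifted by more than 20 mm or tipped (distance of any of jar_yellow, jar_blue, jar_black, jar_pink from where it was at the start of the episode above 0.02 m or angle between any of jar_yellow, jar_blue, jar_black, jar_pink's own z axis and vertical above 0.3 rad).
It fails at once if the squeegee, brush or marker is shifted or lifted by more than 20 mm (distance of any of squeegee, brush, marker from where it was at the start of the episode above 0.02 m).
It fails at once if the ring or the clamp lever is gripped hard or forced (over 40 N) (contact force between the fingers and film_ring above 40 N or contact force between the fingers and clamp_lever above 40 N).
It also fails if it takes over 59 s, if anything falls off the work surface, if the arm or the gripper's body presses on something with over 40 N, if the wrist force passes 120 N, or if a joint passes its speed limit or range.

### The arm

A 6-joint arm with a two-finger parallel gripper is mounted at the origin on the work surface; the furniture and walls round the work are solid. World frame = base frame: x ahead of the robot, y to its left, z up, the work surface at z = 0. Lengths are in m, angles in rad, forces in N, time in s.
With the tool pointing down it reaches from about 0.35 to 0.975 m from the base axis. Payload 4.9 kg.
Tool frame: the origin (TCP) lies at the very end of the fingers, on their centre line; the grasp point (between the pads) lies ctrl.grip_point_offset behind it (ctrl.grip_point_offset is the distance from the TCP to the grasp point, in m); z points along the fingers, y is the line along which they close (so a half turn about z gives the same grasp; the last joint's range is limited). The gripper opens to 85 mm and grips with 20 to 120 N. Pads are 22 mm wide; open, the fingers measure 114 mm over their backs; the gripper's body (76 mm by 85 mm) begins 54 mm behind the grasp point. The pads swing forward as they close: fully open they stand 13 mm farther back than shut.
Start: joints at [1.07, 0.053, 1.613, -0, 1.476, -0.119], TCP at [0.233, 0.58, 0.231] pointing down, gripper open.
Joint ranges: [-3.01, 3.01], [-1.01, 2.22], [0.06, 2.58], [-1.02, 4.17], [0.09, 2.62], [-3.14, 3.14]. Speed limits (rad/s): [2.57, 2.57, 3.14, 3.14, 3.14, 3.14].

### API

Orientations are given as a rotation vector (axis times angle).
In Python, from station import ctrl gives the robot as it stands. The module is installed in compiled form; this text tells all that it offers.
- The arm moves only by the tool drive_tool, never from a script. Its argument "steps" is a list of rows, each an object with "translation": the shift along the tool's x, y, z normalised to -1 to 1, where 1 is 4 cm, a list of three; "angular": the turn, a rotation vector about the tool's x, y, z normalised to -1 to 1, where 1 is 8 degrees, a list of three; "gripper": the opening, from 0 (shut) to 1 (fully open). In form: [{"translation": [dx, dy, dz], "angular": [wx, wy, wz], "gripper": gripper}, ...]. A call has 1 to 8 rows; each row shifts and turns the commanded pose from where the row before left it, along the tool's axes as they then stand; what a row does not reach is not made up. A row lasts 1/8 s, in which the tool goes at most 62.5 mm and 10.7 degrees, less where a joint would pass 70% of its speed; a pose out of reach is approached as far as the arm can. A call with a number of a shift or a turn outside -1 to 1 is refused whole. A call with a gripper value outside its range is refused whole. The fingers move at their own pace and stop on an object; "force" is the grip in N (left out, the last holds). Time passes only in rows, so rows that do not move let the fingers close. It gives the time, the measured TCP pose, the force, the opening and the grip force at its end, in the units of the state.
- ctrl.get_obs(): the state, without advancing time (a new reading comes with each control period).
- ctrl.get_image(name): name is "scene" or "top"; returns a dict with "color" (400x640x3 uint8, red, green, blue), "depth" (400x640 float32, m along the optical axis (not along the pixel's ray), 0 where there is no reading), "fx", "fy", "cx", "cy" (pixels), "k1" (the pictures are not rectified: a ray, as slopes to the right and down, at radius r is drawn at 1 + k1 r^2 times it, then the intrinsics apply), "R" (3x3) and "t" (3): a world point X has camera coordinates R X + t. Camera axes: x right, y down, z forward; pixel columns grow to the right and rows downward; lengths in m; the calibration is good to about 2 mm. A picture is of the moment at which its call begins.
- ctrl.finish_job(): hands the job in; it is judged then, once.
The state is a dict: "t": time; "q": joint angles; "dq": joint speeds; "effort": joint torques, N m; "tool_pos": TCP position; "tool_rot": TCP orientation; "contact_force": force on the tool from outside, world axes, zero at the start; "wrist_torque": the same for the moment, N m; "opening": finger opening in m; "grip_force": force on a finger pad.
Only numpy, scipy, OpenCV 4.12 (cv2) and the standard library are available. Lean on these libraries where they do the work, as an engineer would, in place of code of your own. Each camera call takes 0.05 s, during which the arm holds its last target. There are 200 camera calls.

## Working session

There is one attempt and no reset: what is moved stays moved. The work goes in short steps, Python scripts to look and compute and a tool call to move; the robot and the scene stay as the last step left them, time stands still between calls to the robot, and variables do not carry over. Pictures are saved under pics/ and viewed, at most 10 in all, crops included, and the job is handed in when it is done.

Besides the shell and the picture viewer there is one more tool, called after ">>>" as name(argument=value, ...), one argument or row to a line, values as JSON. drive_tool: Moves the arm, as the interface text tells. Its arguments: {"type":"object","properties":{"steps":{"type":"array"},"force":{"type":"number"}},"required":["steps"]}

```bash
mkdir -p pics; cat > h.py <<'E'
import numpy as np, cv2
from station import ctrl
def save(n,f,im=None):
    im=im or ctrl.get_image(n); cv2.imwrite(f,im["color"][:,:,::-1]); np.savez(f[:-4]+'.npz',**im); return im
def ray(im,u,v):
    d=np.array([(u-im["cx"])/im["fx"],(v-im["cy"])/im["fy"]]); p=d.copy()
    for _ in range(20): p=d/(1+im["k1"]*(p@p))
    r=im["R"].T@np.array([p[0],p[1],1]); c=-im["R"].T@im["t"]; return c,r
def plane(im,u,v,z):
    c,r=ray(im,u,v); return c+r*(z-c[2])/r[2]
def proj(im,X):
    x=im["R"]@np.array(X)+im["t"]; p=x[:2]/x[2]; p=p*(1+im["k1"]*(p@p))
    return p[0]*im["fx"]+im["cx"],p[1]*im["fy"]+im["cy"]
E
python3 - <<'E'
from h import *
for n in("top","scene"):
    im=save(n,f"pics/{n}0.png"); print(n,im["fx"],im["k1"],-im["R"].T@im["t"],im["R"].round(2).tolist())
o=ctrl.get_obs();print(o["t"],o["tool_pos"],o["tool_rot"],o["opening"],ctrl.grip_point_offset)
print(cv2.Rodrigues(np.array(o["tool_rot"]))[0].round(3))
E
```

```text
top 414.06892014010447 -0.03556366423838823 [0.34667615 0.1940248  1.51533958] [[0.02, -1.0, 0.02], [-0.99, -0.03, -0.15], [0.15, -0.01, -0.99]]
scene 398.3008587239079 0.023375781593852618 [-0.03592902 -0.2814218   0.89562035] [[0.59, -0.81, -0.01], [-0.58, -0.41, -0.7], [0.56, 0.42, -0.71]]
0.1 [0.23261026 0.57950275 0.230162  ] [-5.95975532e-01 -3.08394208e+00  2.79451513e-03] 0.08549668824290986 0.0187
[[-0.928  0.373 -0.001]
 [ 0.373  0.928 -0.002]
 [ 0.    -0.002 -1.   ]]
```

View pics/top0.png

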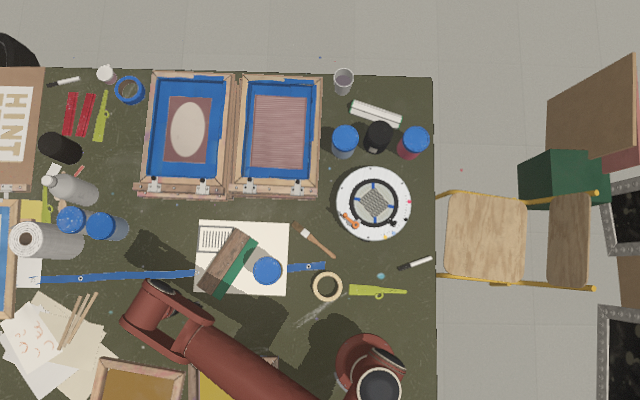

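View pics/scene0.png

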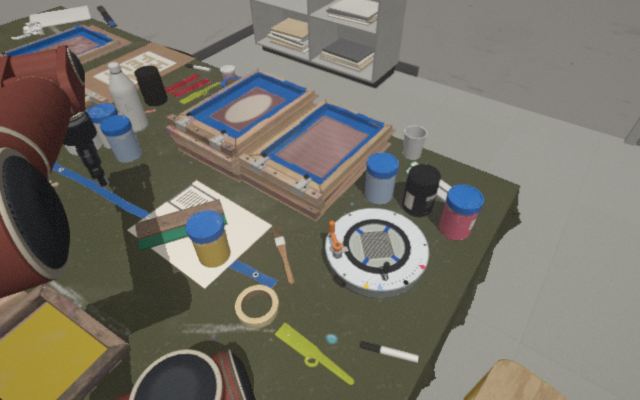

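The jar on the paper (scene 208,238) holds yellow ink, so the target is the yellow dot. The stage is at top (373,203) and scene (377,250). Next I'll zoom in on it.

```bash
python3 - <<'E'
from h import *
a=cv2.imread("pics/top0.png")[160:246,328:418]; b=cv2.imread("pics/scene0.png")[200:300,318:438]
a=cv2.resize(a,(400,382),interpolation=cv2.INTER_CUBIC); b=cv2.resize(b,(400,333),interpolation=cv2.INTER_CUBIC)
c=np.zeros((382,800,3),np.uint8); c[:,:400]=a; c[:333,400:]=b; cv2.imwrite("pics/z0.png",c)
for n in("top","scene"):
    im=dict(np.load(f"pics/{n}0.npz")); h=cv2.cvtColor(im["color"],cv2.COLOR_RGB2HSV)
    x0,x1,y0,y1=(328,418,160,246) if n=="top" else (318,438,200,300)
    H,S,V=[h[y0:y1,x0:x1,i].astype(int) for i in range(3)]
    for nm,m,z in(("orange",(H>4)&(H<18)&(S>150)&(V>90),.112),("yellow",(H>18)&(H<34)&(S>90),.052),("pink",((H>165)|(H<4))&(S>90),.052),("blue",(H>85)&(H<108)&(S>50)&(V>120),.052)):
        k,l,st,ce=cv2.connectedComponentsWithStats(m.astype(np.uint8))
        for i in range(1,k):
            if st[i,4]>2:
                u,v=ce[i]+[x0,y0]; print(n,nm,st[i,4],round(u,1),round(v,1),plane(im,u,v,z).round(3))
    # white deck
    m=((S<40)&(V>150)).astype(np.uint8); cs,_=cv2.findContours(m,cv2.RETR_EXTERNAL,cv2.CHAIN_APPROX_NONE)
    c=max(cs,key=cv2.contourArea); pts=np.array([plane(im,p[0][0]+x0,p[0][1]+y0,.052)[:2] for p in cv2.convexHull(c)])
    A=np.c_[2*pts,np.ones(len(pts))]; s=np.linalg.lstsq(A,(pts**2).sum(1),rcond=None)[0]
    print(n,"deck",s[:2],"r",np.sqrt(s[2]+s[:2]@s[:2]))
E
```

```text
top orange 47 350.0 220.4 [0.492 0.071 0.112]
top yellow 12 385.0 237.2 [ 0.442 -0.059  0.052]
top pink 10 409.2 201.0 [ 0.574 -0.146  0.052]
top blue 4 329.2 168.0 [0.687 0.144 0.052]
top blue 6 392.8 232.7 [ 0.458 -0.087  0.052]
top deck [ 0.5647064  -0.01722002] r 0.13448312279509922
scene orange 114 333.6 235.0 [0.492 0.068 0.112]
scene yellow 21 365.8 285.9 [ 0.447 -0.058  0.052]
scene pink 17 422.4 266.4 [ 0.578 -0.144  0.052]
scene blue 4 351.5 203.5 [0.659 0.119 0.052]
scene blue 14 379.6 287.9 [ 0.462 -0.088  0.052]
scene deck [ 0.56856703 -0.01603619] r 0.1345045298648892
```

View pics/z0.png

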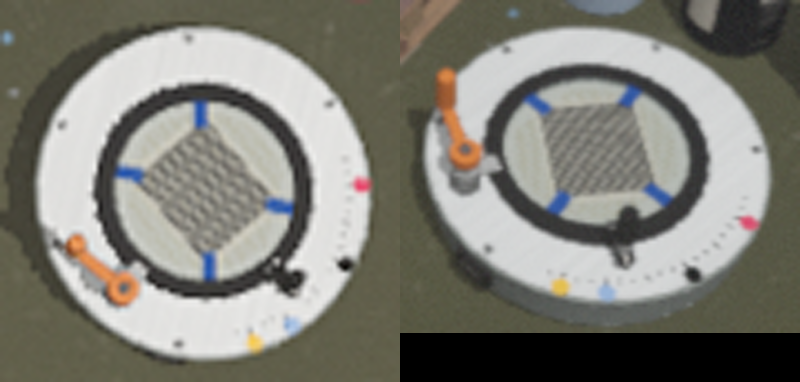

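The home lever's handle lies up and left of its pivot. The ring handle stands between the blue and black dots. I'll triangulate the handles and the pivot from both views.

```bash
python3 - <<'E'
from h import *
T,S=[dict(np.load(f"pics/{n}0.npz")) for n in("top","scene")]
tp=lambda x,y:(x/400*90+328-.4,y/382*86+160-.4); sc=lambda x,y:((x-400)/400*120+318-.4,y/333*100+200-.4)
C=np.array([.5665,-.0165])
for n,a,b,z in(("ringhandle top",(291,279),(628,210),.110),("pivot",(122,288),(465,150),.095),("clamp handle top",(75,242),(446,72),.125)):
    pa=plane(T,*tp(*a),z);pb=plane(S,*sc(*b),z);m=(pa+pb)[:2]/2;d=m-C
    print(n,pa.round(3),pb.round(3),"r",np.hypot(*d).round(3),"phi",np.degrees(np.arctan2(d[1],d[0])).round(1))
# orange blob in each image at heights; height-map around the clamp
for im,(u,v) in((T,tp(75,242)),(T,tp(291,279)),(S,sc(446,80)),(S,sc(628,215))):
    dep=im["depth"][int(round(v)),int(round(u))]; c,r=ray(im,u,v); print((c+r*dep).round(3))
R=np.array([cv2.Rodrigues(np.array(ctrl.get_obs()["tool_rot"]))[0]])[0]; print(R.round(4))
E
```

```text
ringhandle top [ 0.489 -0.076  0.11 ] [ 0.496 -0.079  0.11 ] r 0.096 phi -140.4
pivot [0.48  0.052 0.095] [0.483 0.051 0.095] r 0.109 phi 141.2
clamp handle top [0.512 0.092 0.125] [0.517 0.093 0.125] r 0.12 phi 115.6
[0.511 0.092 0.131]
[ 0.489 -0.076  0.111]
[0.51  0.087 0.126]
[ 0.489 -0.082  0.114]
[[-9.280e-01  3.726e-01 -9.000e-04]
 [ 3.726e-01  9.280e-01 -1.600e-03]
 [ 2.000e-04 -1.900e-03 -1.000e+00]]
```

>>> drive_tool(
  steps=[
    {"translation": [-0.75,-0.54,0],"angular": [0,0,0],"gripper": 0},
    {"translation": [-0.75,-0.54,0],"angular": [0,0,0],"gripper": 0},
    {"translation": [-0.75,-0.54,0],"angular": [0,0,0],"gripper": 0},
    {"translation": [-0.75,-0.54,0],"angular": [0,0,0],"gripper": 0},
    {"translation": [-0.75,-0.54,0],"angular": [0,0,0],"gripper": 0},
    {"translation": [-0.75,-0.54,0],"angular": [0,0,0],"gripper": 0},
    {"translation": [-0.75,-0.54,0],"angular": [0,0,0],"gripper": 0},
    {"translation": [-0.75,-0.54,0],"angular": [0,0,0],"gripper": 0},
  ],
)

```text
t: 1.1
tool_pos: [0.3914, 0.329, 0.2308]
tool_rot: [-0.596, -3.084, 0.001]
contact_force: [1.2, 0.2, -0.2]
opening: -0.0002
grip_force: 0.0
```

>>> drive_tool(
  steps=[
    {"translation": [-0.75,-0.54,0],"angular": [0,0,0],"gripper": 0},
    {"translation": [-0.75,-0.54,0],"angular": [0,0,0],"gripper": 0},
    {"translation": [-0.75,-0.54,0],"angular": [0,0,0],"gripper": 0},
    {"translation": [-0.75,-0.54,0],"angular": [0,0,0],"gripper": 0},
    {"translation": [-0.75,-0.54,0],"angular": [0,0,0],"gripper": 0},
    {"translation": [-0.75,-0.54,0],"angular": [0,0,0],"gripper": 0},
    {"translation": [-0.75,-0.54,0],"angular": [0,0,0],"gripper": 0},
    {"translation": [-0.75,-0.54,0],"angular": [0,0,0],"gripper": 0},
  ],
)

```text
t: 2.1
tool_pos: [0.5497, 0.0794, 0.2307]
tool_rot: [-0.596, -3.084, 0.0]
contact_force: [0.2, 0.1, -0.0]
opening: 0.0
grip_force: 0.0
```

>>> drive_tool(
  steps=[
    {"translation": [0,0,0.7],"angular": [0,0,0],"gripper": 0},
    {"translation": [0,0,0.7],"angular": [0,0,0],"gripper": 0},
    {"translation": [0,0,0.7],"angular": [0,0,0],"gripper": 0},
    {"translation": [0,0,0.5],"angular": [0,0,0],"gripper": 0},
    {"translation": [0,0,0.5],"angular": [0,0,0],"gripper": 0},
    {"translation": [0,0,0],"angular": [0,0,0],"gripper": 0},
  ],
)

```text
t: 2.85
tool_pos: [0.5482, 0.0804, 0.1053]
tool_rot: [-0.595, -3.081, 0.001]
contact_force: [-0.4, -0.1, -0.1]
opening: -0.0001
grip_force: 0.0
```

```bash
python3 - <<'E'
from h import *
im=save("scene","pics/s1.png")
cv2.imwrite("pics/s1c.png",cv2.resize(im["color"][140:310,290:450,::-1],None,fx=3.5,fy=3.5))
E
```

```text
(no output)
```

View pics/s1c.png

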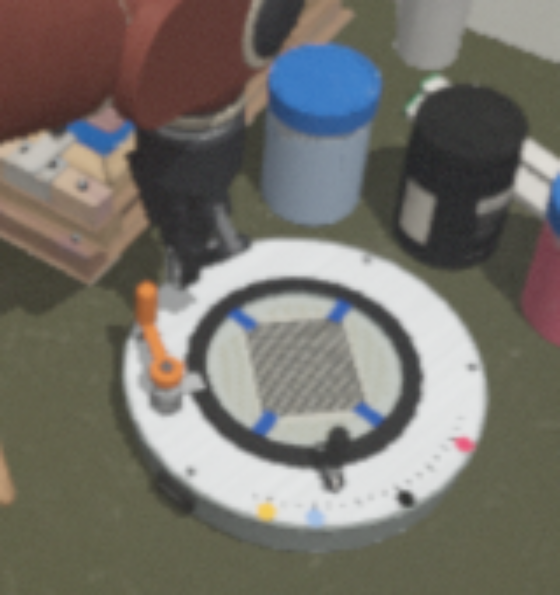

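The fingertips (185,275 in the crop) are just beyond the orange handle (145,300). I'll push now.

>>> drive_tool(
  steps=[
    {"translation": [0.21,-0.04,0],"angular": [0,0,0],"gripper": 0},
    {"translation": [0.21,-0.04,0],"angular": [0,0,0],"gripper": 0},
    {"translation": [0.12,0.02,0],"angular": [0,0,0],"gripper": 0},
    {"translation": [0.12,0.02,0],"angular": [0,0,0],"gripper": 0},
    {"translation": [0.13,0.02,0],"angular": [0,0,0],"gripper": 0},
  ],
)

```text
t: 3.52
tool_pos: [0.5214, 0.0921, 0.1085]
tool_rot: [0.595, 3.08, 0.003]
contact_force: [5.8, 1.0, -1.5]
opening: -0.0003
grip_force: 2.2
```

>>> drive_tool(
  steps=[
    {"translation": [0.13,-0.02,0],"angular": [0,0,0],"gripper": 0},
    {"translation": [0.13,-0.02,0],"angular": [0,0,0],"gripper": 0},
    {"translation": [0.12,-0.02,0],"angular": [0,0,0],"gripper": 0},
  ],
)

```text
t: 3.9
tool_pos: [0.5062, 0.0955, 0.1085]
tool_rot: [0.595, 3.08, 0.003]
contact_force: [5.1, 1.3, -0.9]
opening: -0.0001
grip_force: 2.1
```

Contact is good, at about 5 N. Continuing.

>>> drive_tool(
  steps=[
    {"translation": [0.11,-0.06,0],"angular": [0,0,0],"gripper": 0},
    {"translation": [0.11,-0.06,0],"angular": [0,0,0],"gripper": 0},
    {"translation": [0.11,-0.06,0],"angular": [0,0,0],"gripper": 0},
    {"translation": [0.1,-0.09,0],"angular": [0,0,0],"gripper": 0},
  ],
)

```text
t: 4.4
tool_pos: [0.4862, 0.0918, 0.1084]
tool_rot: [0.595, 3.08, 0.003]
contact_force: [5.6, 1.1, -1.8]
opening: 0.0001
grip_force: 2.2
```

>>> drive_tool(
  steps=[
    {"translation": [0.1,-0.09,0],"angular": [0,0,0],"gripper": 0},
    {"translation": [0.1,-0.09,0],"angular": [0,0,0],"gripper": 0},
  ],
)

```text
t: 4.65
tool_pos: [0.4762, 0.088, 0.1084]
tool_rot: [0.595, 3.08, 0.003]
contact_force: [6.4, 0.2, -1.7]
opening: -0.0004
grip_force: 2.4
```

>>> drive_tool(
  steps=[
    {"translation": [0.08,-0.07,0],"angular": [0,0,0],"gripper": 0},
    {"translation": [0,0,0],"angular": [0,0,0],"gripper": 0},
  ],
)

```text
t: 4.9
tool_pos: [0.4747, 0.0866, 0.109]
tool_rot: [0.595, 3.072, 0.006]
contact_force: [13.0, 1.3, -6.8]
opening: 0.0
grip_force: 6.4
```

At the stop. I'll retreat, rise and shift to the ring side.

>>> drive_tool(
  steps=[
    {"translation": [-0.5,0,0],"angular": [0,0,0],"gripper": 0},
    {"translation": [-0.5,0,0],"angular": [0,0,0],"gripper": 0},
    {"translation": [0,0,-0.8],"angular": [0,0,0],"gripper": 0},
    {"translation": [0,0,-0.8],"angular": [0,0,0],"gripper": 0},
    {"translation": [-0.34,-0.85,0],"angular": [0,0,0],"gripper": 0},
    {"translation": [-0.34,-0.85,0],"angular": [0,0,0],"gripper": 0},
    {"translation": [-0.34,-0.85,0],"angular": [0,0,0],"gripper": 0},
    {"translation": [-0.34,-0.85,0],"angular": [0,0,0],"gripper": 0},
  ],
)

```text
t: 5.9
tool_pos: [0.5071, -0.076, 0.1715]
tool_rot: [-0.596, -3.084, -0.0]
contact_force: [0.1, 0.5, 0.4]
opening: 0.0
grip_force: 0.0
```

>>> drive_tool(
  steps=[
    {"translation": [-0.34,-0.85,0],"angular": [0,0,0],"gripper": 0},
    {"translation": [0,0,0],"angular": [0,0,0.95],"gripper": 0},
    {"translation": [0,0,0],"angular": [0,0,0.95],"gripper": 0},
    {"translation": [0,0,0],"angular": [0,0,0.95],"gripper": 0},
    {"translation": [0,0,0],"angular": [0,0,0.95],"gripper": 0},
    {"translation": [0,0,0],"angular": [0,0,0.95],"gripper": 0},
    {"translation": [0,0,0],"angular": [0,0,0],"gripper": 0},
  ],
)

```text
t: 6.78
tool_pos: [0.5073, -0.1115, 0.1713]
tool_rot: [-1.565, -2.723, 0.0]
contact_force: [0.9, -0.3, -0.2]
opening: 0.0
grip_force: 0.0
```

```bash
python3 - <<'E'
from h import *
im=save("scene","pics/s2.png")
t=save("top","pics/t2.png")
a=cv2.resize(im["color"][180:300,310:440,::-1],(400,369),interpolation=cv2.INTER_CUBIC);b=cv2.resize(t["color"][160:246,328:418,::-1],(400,382),interpolation=cv2.INTER_CUBIC)
c=np.zeros((382,800,3),np.uint8); c[:,:400]=b; c[:369,400:]=a; cv2.imwrite("pics/z2.png",c)
print(cv2.Rodrigues(np.array(ctrl.get_obs()["tool_rot"]))[0].round(4))
E
```

```text
[[-5.038e-01  8.638e-01 -3.000e-04]
 [ 8.638e-01  5.038e-01  1.000e-04]
 [ 2.000e-04 -2.000e-04 -1.000e+00]]
```

View pics/z2.png

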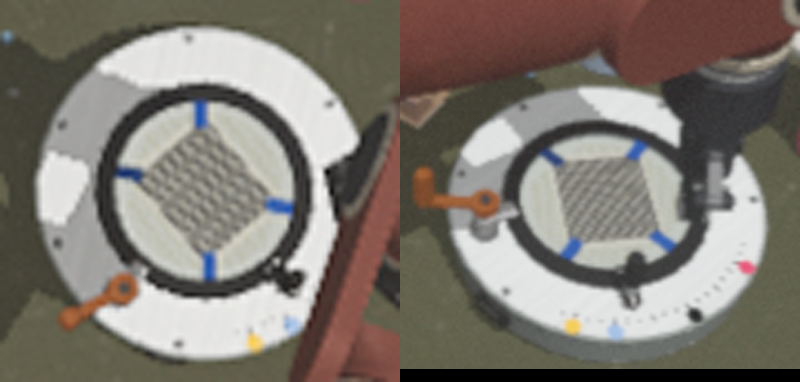

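The clamp lever is open: its handle is now outward, at crop (70,318), with the pivot at (122,288). The ring pointer is just past blue. I'll lower beside the ring handle and push clockwise.

>>> drive_tool(
  steps=[
    {"translation": [0,0,0.7],"angular": [0,0,0],"gripper": 0},
    {"translation": [0,0,0.7],"angular": [0,0,0],"gripper": 0},
    {"translation": [0,0,0.66],"angular": [0,0,0],"gripper": 0},
    {"translation": [0.2,0.05,0],"angular": [0,0,0],"gripper": 0},
    {"translation": [0.2,0.05,0],"angular": [0,0,0],"gripper": 0},
    {"translation": [0,0,0],"angular": [0,0,0],"gripper": 0},
  ],
)

```text
t: 7.62
tool_pos: [0.5039, -0.0955, 0.0905]
tool_rot: [1.565, 2.721, 0.001]
contact_force: [-0.0, 0.6, -0.1]
opening: -0.0005
grip_force: 0.0
```

>>> drive_tool(
  steps=[
    {"translation": [0.1,-0.02,0],"angular": [0,0,0],"gripper": 0},
    {"translation": [0.1,-0.02,0],"angular": [0,0,0],"gripper": 0},
    {"translation": [0.1,-0.02,0],"angular": [0,0,0],"gripper": 0},
    {"translation": [0.1,-0.02,0],"angular": [0,0,0],"gripper": 0},
  ],
)

```text
t: 8.12
tool_pos: [0.4926, -0.0837, 0.0895]
tool_rot: [1.567, 2.721, 0.001]
contact_force: [2.2, -2.3, 1.5]
opening: -0.0004
grip_force: 1.4
```

>>> drive_tool(
  steps=[
    {"translation": [0.09,0,0],"angular": [0,0,0],"gripper": 0},
    {"translation": [0.09,0,0],"angular": [0,0,0],"gripper": 0},
    {"translation": [0.08,0,0],"angular": [0,0,0],"gripper": 0},
    {"translation": [0,0,0],"angular": [0,0,0],"gripper": 0},
  ],
)

```text
t: 8.62
tool_pos: [0.4866, -0.0743, 0.0885]
tool_rot: [-1.567, -2.721, -0.0]
contact_force: [0.8, -0.6, 1.3]
opening: 0.0001
grip_force: 0.7
```

```bash
cat > tape.py <<'E'
from h import *
def tapes(im,x0,x1,y0,y1,C=(.5665,-.0165)):
    h=cv2.cvtColor(im["color"],cv2.COLOR_RGB2HSV)[y0:y1,x0:x1].astype(int)
    m=((h[...,0]>105)&(h[...,0]<125)&(h[...,1]>130)).astype(np.uint8); out=[]
    k,l,st,ce=cv2.connectedComponentsWithStats(m)
    for i in range(1,k):
        p=plane(im,*(ce[i]+[x0,y0]),.06)[:2]-C; r=np.hypot(*p)
        if st[i,4]>4 and .03<r<.09: out.append((round(np.degrees(np.arctan2(p[1],p[0])),1),round(r,3)))
    return sorted(out)
E
python3 - <<'E'
from tape import *
im=save("scene","pics/s3.png");t=save("top","pics/t3.png")
for n,k in(("s2",0),("s3",0),("t2",1),("t3",1)):
    d=dict(np.load(f"pics/{n}.npz")); print(n,tapes(d,*((328,418,160,246) if k else (318,438,200,300)),C=((.565,-.0172) if k else (.5685,-.016))))
a=cv2.resize(im["color"][220:300,330:430,::-1],None,fx=8,fy=7,interpolation=cv2.INTER_CUBIC);cv2.imwrite("pics/z3.png",a)
E
```

```text
s2 [(np.float64(-175.7), np.float64(0.064)), (np.float64(-102.1), np.float64(0.064)), (np.float64(2.9), np.float64(0.06)), (np.float64(80.4), np.float64(0.062))]
s3 [(np.float64(166.9), np.float64(0.064))]
t2 [(np.float64(-177.6), np.float64(0.062)), (np.float64(-102.1), np.float64(0.062)), (np.float64(5.1), np.float64(0.061)), (np.float64(80.0), np.float64(0.063))]
t3 [(np.float64(-12.8), np.float64(0.061)), (np.float64(63.4), np.float64(0.063)), (np.float64(164.8), np.float64(0.063))]
```

View pics/z3.png

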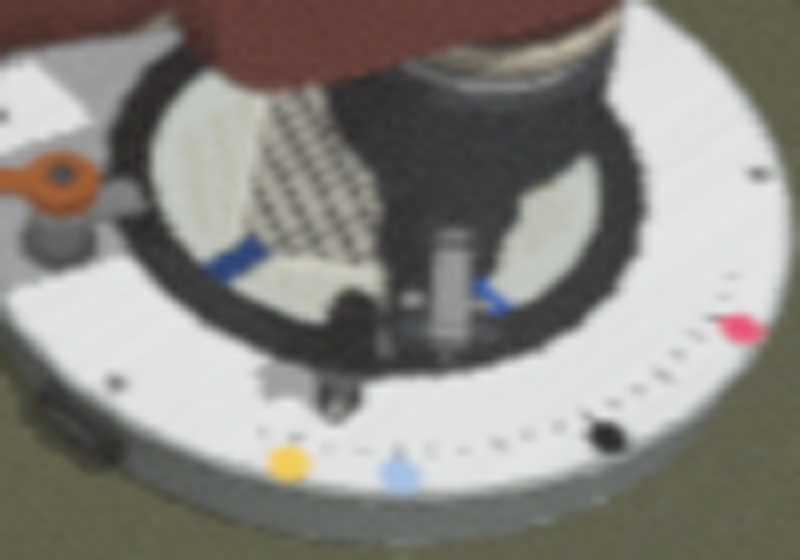

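```bash
python3 - <<'E'
from h import *
S=dict(np.load("pics/s3.npz")); C=np.array([.5685,-.016])
ph=lambda p:(np.degrees(np.arctan2(*(p[:2]-C)[::-1])).round(1),np.hypot(*(p[:2]-C)).round(3))
q=lambda x,y:(330+x/8-.45,220+y/7-.45)
for n,u,z in(("ylw",q(289,464),.052),("blue",q(400,476),.052),("blk",q(607,437),.052),("handle top",q(352,298),.11),("handle",q(350,310),.102),("tip",q(336,412),.06),("tip",q(336,412),.066),("arm",q(338,395),.066),("z0 tip",((623-400)/3.333+317.6,255/3.333+199.6),.062),("z0 h",((628-400)/3.333+317.6,212/3.333+199.6),.11)):
    print(n,ph(plane(S,*u,z)))
T=dict(np.load("pics/t3.npz"));
h=cv2.cvtColor(T["color"],cv2.COLOR_RGB2GRAY)
cv2.imwrite("pics/z4.png",cv2.resize(T["color"][195:246,340:415,::-1],None,fx=8,fy=8,interpolation=cv2.INTER_CUBIC))
E
```

```text
ylw (np.float64(-161.2), np.float64(0.128))
blue (np.float64(-146.2), np.float64(0.128))
blk (np.float64(-116.2), np.float64(0.128))
handle top (np.float64(-156.5), np.float64(0.097))
handle (np.float64(-156.5), np.float64(0.096))
tip (np.float64(-156.1), np.float64(0.109))
tip (np.float64(-156.1), np.float64(0.113))
arm (np.float64(-156.2), np.float64(0.106))
z0 tip (np.float64(-139.0), np.float64(0.102))
z0 h (np.float64(-139.2), np.float64(0.098))
```

View pics/z4.png

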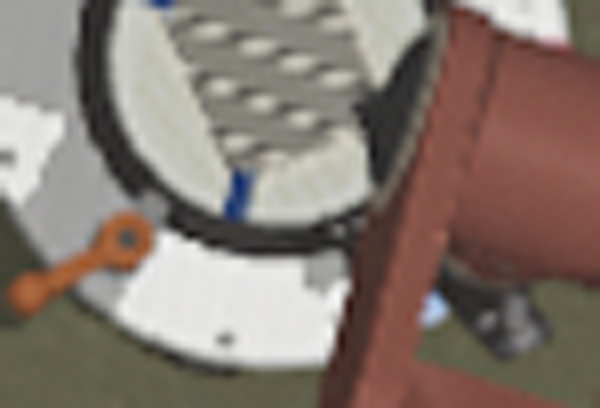

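In the scene view the pointer stands 4.9° short of yellow (pointer -156.2°, yellow -161.2°). The top view is blocked by the arm. I'll push another 8 mm or so.

>>> drive_tool(
  steps=[
    {"translation": [0.07,0.01,0],"angular": [0,0,0],"gripper": 0},
    {"translation": [0.07,0.01,0],"angular": [0,0,0],"gripper": 0},
    {"translation": [0.05,0.01,0],"angular": [0,0,0],"gripper": 0},
    {"translation": [0,0,0],"angular": [0,0,0],"gripper": 0},
  ],
)

```text
t: 9.22
tool_pos: [0.484, -0.0671, 0.0886]
tool_rot: [-1.567, -2.722, -0.001]
contact_force: [0.3, -1.1, 0.5]
opening: 0.0002
grip_force: 0.4
```

```bash
python3 - <<'E'
from tape import *
im=save("scene","pics/s5.png");t=save("top","pics/t5.png")
print(tapes(im,318,438,200,300,C=(.5685,-.016)),tapes(t,328,418,160,246,C=(.565,-.0172)))
E
```

```text
[(np.float64(-122.7), np.float64(0.065)), (np.float64(162.7), np.float64(0.065))] [(np.float64(-17.5), np.float64(0.062)), (np.float64(58.4), np.float64(0.063)), (np.float64(160.8), np.float64(0.064))]
```

The ring is now at about 0.4°. I'll retreat and go to the outer side of the clamp handle.

>>> drive_tool(
  steps=[
    {"translation": [-0.4,0,0],"angular": [0,0,0],"gripper": 0},
    {"translation": [-0.6,0,0],"angular": [0,0,0],"gripper": 0},
    {"translation": [0,0,-0.7],"angular": [0,0,0],"gripper": 0},
    {"translation": [0,0,-0.7],"angular": [0,0,0],"gripper": 0},
    {"translation": [0,0,-0.7],"angular": [0,0,0],"gripper": 0},
    {"translation": [0,0,0],"angular": [0,0,-0.95],"gripper": 0},
    {"translation": [0,0,0],"angular": [0,0,-0.95],"gripper": 0},
    {"translation": [0,0,0],"angular": [0,0,-0.95],"gripper": 0},
  ],
)

```text
t: 10.32
tool_pos: [0.505, -0.1028, 0.1732]
tool_rot: [0.993, 2.98, 0.001]
contact_force: [-0.6, -0.3, 0.1]
opening: -0.0003
grip_force: 0.0
```

>>> drive_tool(
  steps=[
    {"translation": [0,0,0],"angular": [0,0,-0.95],"gripper": 0},
    {"translation": [0,0,0],"angular": [0,0,-0.95],"gripper": 0},
    {"translation": [0.78,0.83,0],"angular": [0,0,0],"gripper": 0},
    {"translation": [0.78,0.83,0],"angular": [0,0,0],"gripper": 0},
    {"translation": [0.78,0.83,0],"angular": [0,0,0],"gripper": 0},
    {"translation": [0.78,0.83,0],"angular": [0,0,0],"gripper": 0},
    {"translation": [0.78,0.83,0],"angular": [0,0,0],"gripper": 0},
    {"translation": [0,0,0],"angular": [0,0,0],"gripper": 0},
  ],
)

```text
t: 11.32
tool_pos: [0.4212, 0.1117, 0.1732]
tool_rot: [0.59, 3.085, 0.001]
contact_force: [0.3, -0.8, -0.3]
opening: 0.0001
grip_force: 0.0
```

```bash
python3 - <<'E'
from tape import *
im=save("scene","pics/s6.png");t=save("top","pics/t6.png")
print(tapes(im,318,438,200,300,C=(.5685,-.016)),tapes(t,328,418,160,246,C=(.565,-.0172)))
print(cv2.Rodrigues(np.array(ctrl.get_obs()["tool_rot"]))[0].round(3))
a=cv2.resize(im["color"][210:300,315:435,::-1],None,fx=6.5,fy=6.5,interpolation=cv2.INTER_CUBIC);cv2.imwrite("pics/z6.png",a)
E
```

```text
[(np.float64(-123.4), np.float64(0.064)), (np.float64(-19.4), np.float64(0.061)), (np.float64(57.7), np.float64(0.061)), (np.float64(162.8), np.float64(0.064))] [(np.float64(-123.9), np.float64(0.063)), (np.float64(-17.5), np.float64(0.062)), (np.float64(58.4), np.float64(0.063)), (np.float64(160.9), np.float64(0.059))]
[[-0.928  0.372  0.001]
 [ 0.372  0.928 -0.   ]
 [-0.001  0.    -1.   ]]
```

View pics/z6.png

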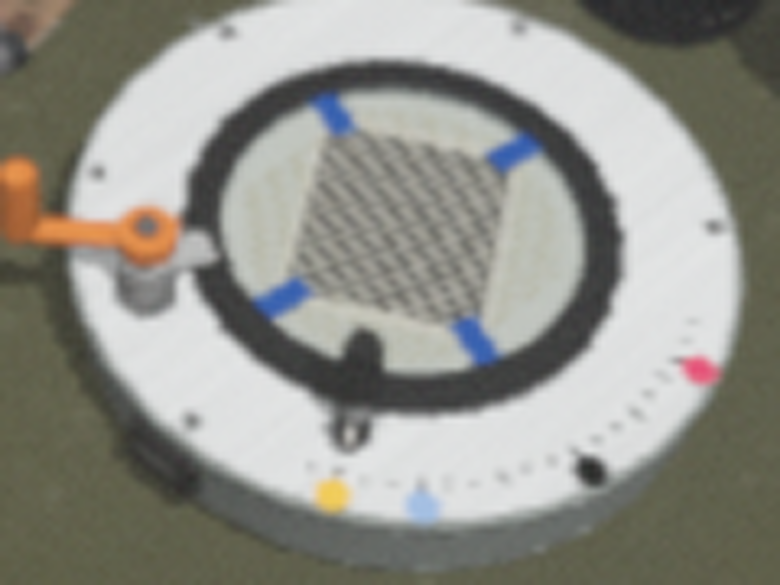

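```bash
python3 - <<'E'
from h import *
S=dict(np.load("pics/s6.npz")); T=dict(np.load("pics/t6.npz"))
ph=lambda p,C:(np.degrees(np.arctan2(*(p[:2]-C)[::-1])).round(1),np.hypot(*(p[:2]-C)).round(3))
q=lambda x,y:(315+x/6.5-.4,210+y/6.5-.4)
for n,u,z in(("ylw",q(333,495),.052),("handle top",q(364,338),.11),("tip",q(349,432),.06),("arm",q(351,418),.066)): print(n,ph(plane(S,*u,z),np.array([.5685,-.016])))
# top: dark blob outside ring
g=T["color"].max(2); C=np.array([.565,-.0172]); P=[]
for v in range(200,246):
    for u in range(340,418):
        p=plane(T,u,v,.09)[:2]-C; a=np.degrees(np.arctan2(p[1],p[0])); r=np.hypot(*p)
        if g[v,u]<70 and .092<r<.11 and -175<a<-120: P.append((a,u,v))
P=np.array(P); m=P[:,1:].mean(0); print(len(P),P[:,0].min(),P[:,0].max(),P[:,0].mean(),m,ph(plane(T,*m,.1),C))
E
```

```text
ylw (np.float64(-161.1), np.float64(0.128))
handle top (np.float64(-160.7), np.float64(0.097))
tip (np.float64(-160.8), np.float64(0.105))
arm (np.float64(-160.9), np.float64(0.102))
19 -167.00218288354034 -157.01494534898185 -162.28880991343473 [383.57894737 227.94736842] (np.float64(-163.4), np.float64(0.099))
```

The pointer is at yellow: scene handle -160.7° to -160.9° against the dot at -161.1°. Closing the clamp.

>>> drive_tool(
  steps=[
    {"translation": [0,0,0.8],"angular": [0,0,0],"gripper": 0},
    {"translation": [0,0,0.8],"angular": [0,0,0],"gripper": 0},
    {"translation": [-0.25,-0.05,0],"angular": [0,0,0],"gripper": 0},
    {"translation": [-0.24,-0.04,0],"angular": [0,0,0],"gripper": 0},
    {"translation": [-0.09,0.09,0],"angular": [0,0,0],"gripper": 0},
    {"translation": [-0.09,0.09,0],"angular": [0,0,0],"gripper": 0},
    {"translation": [-0.09,0.09,0],"angular": [0,0,0],"gripper": 0},
  ],
)

```text
t: 12.3
tool_pos: [0.452, 0.1063, 0.1099]
tool_rot: [-0.597, -3.08, -0.005]
contact_force: [-6.0, 5.4, -0.1]
opening: -0.0003
grip_force: 4.3
```

>>> drive_tool(
  steps=[
    {"translation": [-0.11,0.06,0],"angular": [0,0,0],"gripper": 0},
    {"translation": [-0.11,0.06,0],"angular": [0,0,0],"gripper": 0},
    {"translation": [-0.12,0.05,0],"angular": [0,0,0],"gripper": 0},
  ],
)

```text
t: 12.68
tool_pos: [0.4671, 0.1091, 0.1098]
tool_rot: [-0.596, -3.08, -0.01]
contact_force: [-5.7, 10.3, -1.5]
opening: -0.0003
grip_force: 4.6
```

>>> drive_tool(
  steps=[
    {"translation": [-0.12,0.02,0],"angular": [0,0,0],"gripper": 0},
    {"translation": [-0.13,0.02,0],"angular": [0,0,0],"gripper": 0},
    {"translation": [-0.13,0.01,0],"angular": [0,0,0],"gripper": 0},
  ],
)

```text
t: 13.05
tool_pos: [0.4825, 0.1041, 0.1097]
tool_rot: [-0.596, -3.081, -0.007]
contact_force: [-5.1, 8.2, -1.8]
opening: -0.0001
grip_force: 3.3
```

>>> drive_tool(
  steps=[
    {"translation": [-0.12,-0.01,0],"angular": [0,0,0],"gripper": 0},
    {"translation": [-0.1,-0.01,0],"angular": [0,0,0],"gripper": 0},
  ],
)

```text
t: 13.3
tool_pos: [0.4907, 0.0998, 0.1099]
tool_rot: [-0.597, -3.082, -0.006]
contact_force: [-3.4, 6.6, -1.0]
opening: 0.0001
grip_force: 3.0
```

>>> drive_tool(
  steps=[
    {"translation": [-0.1,-0.02,0],"angular": [0,0,0],"gripper": 0},
    {"translation": [-0.06,-0.02,0],"angular": [0,0,0],"gripper": 0},
  ],
)

```text
t: 13.55
tool_pos: [0.4961, 0.0958, 0.1101]
tool_rot: [-0.597, -3.083, -0.006]
contact_force: [-4.8, 8.7, -0.2]
opening: -0.0004
grip_force: 4.2
```

>>> drive_tool(
  steps=[
    {"translation": [-0.06,-0.02,0],"angular": [0,0,0],"gripper": 0},
    {"translation": [0,0,0],"angular": [0,0,0],"gripper": 0},
  ],
)

```text
t: 13.8
tool_pos: [0.4962, 0.0958, 0.11]
tool_rot: [-0.596, -3.077, -0.01]
contact_force: [-10.7, 12.6, 3.8]
opening: 0.0001
grip_force: 7.0
```

The lever is against its home stop: the finger no longer moves and the force is rising. I'll back away, rise and check.

>>> drive_tool(
  steps=[
    {"translation": [0.4,0.2,0],"angular": [0,0,0],"gripper": 0},
    {"translation": [0.7,0.3,0],"angular": [0,0,0],"gripper": 0},
    {"translation": [0,0,-0.8],"angular": [0,0,0],"gripper": 0},
    {"translation": [0,0,-0.8],"angular": [0,0,0],"gripper": 0},
    {"translation": [0,0,-0.8],"angular": [0,0,0],"gripper": 0},
    {"translation": [0,0.8,0],"angular": [0,0,0],"gripper": 0},
    {"translation": [0,0.8,0],"angular": [0,0,0],"gripper": 0},
    {"translation": [0,0,0],"angular": [0,0,0],"gripper": 0},
  ],
)

```text
t: 14.8
tool_pos: [0.4894, 0.1886, 0.2066]
tool_rot: [0.593, 3.082, 0.001]
contact_force: [-0.3, -0.0, 0.3]
opening: 0.0002
grip_force: 0.0
```

```bash
python3 - <<'E'
from tape import *
im=save("scene","pics/s7.png");t=save("top","pics/t7.png")
print(tapes(im,318,438,200,300,C=(.5685,-.016)),tapes(t,328,418,160,246,C=(.565,-.0172)))
for n in("top","scene"):
    for f in(n+"0",n[0]+"7"):
        d=dict(np.load(f"pics/{f}.npz")); x0,x1,y0,y1=(328,418,160,246) if n=="top" else (318,438,200,300)
        h=cv2.cvtColor(d["color"],cv2.COLOR_RGB2HSV)[y0:y1,x0:x1].astype(int)
        m=(h[...,0]>4)&(h[...,0]<18)&(h[...,1]>150)&(h[...,2]>90); print(f,m.sum(),np.argwhere(m).mean(0)[::-1]+[x0,y0])
a=cv2.resize(im["color"][:,:,::-1][190:310,180:450],None,fx=2.9,fy=2.9,interpolation=cv2.INTER_CUBIC);cv2.imwrite("pics/z7.png",a)
E
```

```text
[(np.float64(-123.5), np.float64(0.064)), (np.float64(-19.4), np.float64(0.061)), (np.float64(58.0), np.float64(0.062)), (np.float64(162.8), np.float64(0.064))] [(np.float64(-123.9), np.float64(0.063)), (np.float64(-17.5), np.float64(0.062)), (np.float64(58.7), np.float64(0.064)), (np.float64(160.6), np.float64(0.063))]
top0 47 [350.04255319 220.42553191]
t7 46 [350.02173913 220.34782609]
scene0 114 [333.59649123 235.00877193]
s7 106 [333.83962264 235.51886792]
```

View pics/z7.png

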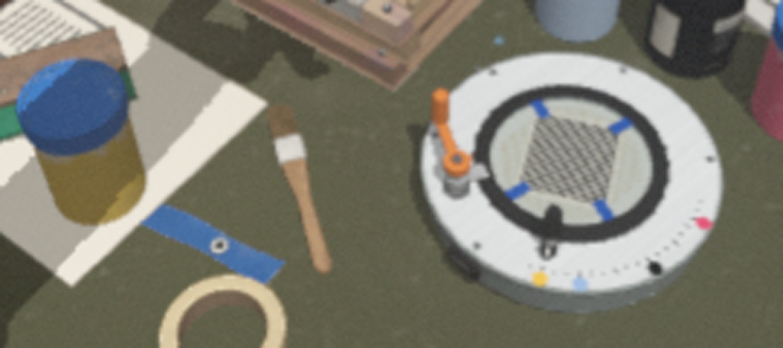

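The lever is back where it started (home), the pointer is at yellow (540,280 in the crop), and the ring did not move during clamping. Handing in.

```bash
python3 -c "
from station import ctrl
print(ctrl.finish_job())"
```

```text
the job is handed in; nothing more can be done
None
```

The job is handed in: the jar on the paper is yellow, so the ring pointer is set to the yellow dot (within about 1.5° by the pictures), and the clamp lever is back home; no verdict came back.

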